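# Put the filter-holder cover and scissors in the UV steriliser drawer

## Task

Get the used sampling kit into the UV steriliser: pull its drawer open, free the pierced cover of the air sampler's filter holder by pressing it down and turning it a quarter turn anticlockwise, and stand it pierced side up in the drawer's wide bay. Lay the scissors flat in the narrow bay beside it, then push the drawer fully home. Set both down without dropping them, and leave the forceps, marker, dish, jar and flask where they are.

Things in the scene. Friction and masses are not known exactly. Their poses are not given: they have to be found in the camera images.
- drawer (a joint): The steriliser's only drawer: metres it is pulled out; 0 is fully home, 0.160 is the outer stop. It slides along the steriliser's front-to-back axis towards the robot side, held by about 2 N of friction, and stays where it is left. It starts home or a little ajar.
- steriliser: White UV steriliser cabinet, fixed to the bench: 330 mm wide (y), 260 mm deep, 164 mm high, stands on the left or the right half of the bench. Origin on the bench under the middle of its front face; its x axis points from the front to the back, so the drawer opens along -x; y along its width; z up.
- drawer_handle (a point): Middle of the drawer's bar handle, moves with the drawer. Bar 10 mm thick, 150 mm long along y, axis 42 mm in front of the 16 mm thick front panel, 132 mm above the bench (32 mm below the cabinet's top); posts to the panel at y = +-65 mm, open from above between them. The panel spans 76 to 152 mm above the bench. Axes as the steriliser's.
- wide_bay (a point): Point on the drawer's steel floor (86 mm above the bench), moves with the drawer, axes as the steriliser's: centre of the wide bay's uncovered part with the drawer out 156 mm. Bay 176 mm wide (y +-88 mm from here), from the front panel's back (x = -78 mm) to the rear wall (x = +131 mm); only what is pulled out of the cabinet is open from above. Walls and divider 48 mm high, 3 mm thick.
- narrow_bay (a point): The same for the narrow bay, on the +y side of the divider: 106 mm wide (y +-53 mm from here), x from -78 to +131 mm.
- sampler: Air sampler fixed to the bench: white housing 150 x 130 mm, 88 mm high, with a round aluminium filter holder (104 mm across) on top. Origin on the bench on the holder's vertical axis, x axis away from its display side, z up. The holder's ring ends 125 mm above the bench. Black strokes on the ring mark the locked (+x) and the open place, a quarter turn anticlockwise; the cover has one over its +x lug.
- cover_center (a point): Centre (half-way up) of the filter holder's cover: round steel hood, 66 mm across, 48 mm high, top pierced with small holes, flat foot, 160 g. Two lug pins, 6 mm thick, stick out at its +x and -x sides to 40 mm from the axis, 6 mm above the foot. z up. Starts locked, its x along the sampler's, centre on the sampler's axis 136 mm above the bench; 35 mm stand above the holder's ring.
- filter_support (a joint): Spring plate under the cover (m, up positive, 0 with the cover locked, about 3 mm with it off). It lifts the cover with about 5 N, 0.7 N more per mm pressed. Press the cover down 5 to 6 mm (the lugs leave their notches after 4.3 mm, it bottoms at 7.5 mm), keep it down, turn it anticlockwise seen from above by 67 to 105 degrees (stop at 105), lift straight up.
- scissors_center (a point): Small steel scissors, closed, lying flat on the bench near the sampler: 125 mm long overall. This point is the screw, the place to grip: the waist here is 13 mm wide (y) over 24 mm of length and 8 mm high; this point 4 mm above the underside. x axis points to the blade tip, z up. 45 g.
- scissors_tip (a point): Tip end of the scissors' blades (10 mm wide, 6 mm thick), 66 mm from the screw, 3 mm above the underside.
- scissors_rings (a point): Mid-point between the scissors' two finger rings, 45 mm behind the screw, 3 mm above the underside; the pair is 54 mm wide (y) and ends 57 mm behind the screw.
- forceps: Bystander: straight steel forceps, 120 mm long, 12 mm wide, 9 mm high, lying on the bench. Origin under its middle, x along it.
- marker: Bystander: white marker pen with a black cap, 132 mm long, 17 mm thick, lying along its x. Origin on the bench under its middle.
- dish: Bystander: closed clear dish, 60 mm across, 15 mm high. Origin at its underside.
- jar: Bystander: glass jar with a metal lid, 68 mm across, 100 mm high, beside the sampler. Origin at its underside.
- flask: Bystander: glass bottle with a screw cap, 60 mm across, 140 mm high, beside the sampler. Origin at its underside.
Mind the look-alikes: they are no part of the job. Several things look just like the part that bears scissors_center: the one meant starts nearest to the robot's base.

How it is judged:
By the outcome, as a careful person would: the job done as asked, in the order asked, and still so for the second after the job is handed in, with the robot touching nothing.
It also fails if it takes over 72 s, if anything falls off the work surface, if the arm or the gripper's body presses on something with over 40 N, if the wrist force passes 120 N, or if a joint passes its speed limit or range.

## Robot

A 6-joint arm with a two-finger parallel gripper is mounted at the origin on the work surface. World frame = base frame: x ahead of the robot, y to its left, z up, the work surface at z = 0. Lengths are in mm, angles in rad, forces in N, time in s.
With the tool pointing down it reaches from about 350 to 975 mm from the base axis. Payload 7.1 kg.
Tool frame: the origin (TCP) lies at the very end of the fingers, on their centre line; the grasp point (between the pads) lies ctrl.hold_point_z behind it (ctrl.hold_point_z is the distance from the TCP to the grasp point, in mm); z points along the fingers, y is the line along which they close (so a half turn about z gives the same grasp; the last joint's range is limited). The gripper opens to 88 mm and grips with 3 to 60 N. Pads are 20 mm wide; open, the fingers measure 115 mm over their backs; the gripper's body (75 mm by 178 mm) begins 61 mm behind the grasp point.
Start: joints at [1.097, 0.423, 1.63, -0, 1.089, -0.019], TCP at [274.519, 561.466, 222.675] pointing down, gripper open.
Joint ranges: [-3, 3], [-0.9, 2.11], [0.09, 2.58], [-1.31, 4.45], [0.11, 2.69], [-2.54, 2.54]. Speed limits (rad/s): [2.39, 2.39, 3.01, 3.14, 3.14, 3.14].

## Interface

Orientations are given as a rotation vector (axis times angle).
In Python, from workcell import ctrl gives the robot as it stands. The module is installed in compiled form; this text tells all that it offers.
- The arm moves only by the shell command python3 -m creep 'ROWS'. ROWS is JSON, a list of rows, each an object with "translation": the shift along the tool's x, y, z in mm, a list of three; "angular": the turn, a rotation vector about the tool's x, y, z in rad, a list of three; "jaw": the opening, from 0 (shut) to 1 (fully open). A call has exactly 8 rows; each row is the pose to reach, as a shift and turn from the pose commanded when the call began, along the tool's axes at that moment; what a row does not reach only later rows make up. A row lasts 1/8 s, in which the tool goes at most 62.5 mm and 10.7 degrees, less where a joint would pass 70% of its speed; a pose out of reach is approached as far as the arm can. A call with a gripper value outside its range is refused whole. The fingers move at their own pace and stop on an object; the grip force is fixed at half the most. Time passes only in rows, so rows that repeat a pose let the fingers close, or fill a call up. It gives the time, the measured TCP pose, the force, the opening and the grip force at its end, in the units of the state.
- ctrl.get_obs(): the state, without advancing time (a new reading comes with each control period).
- ctrl.get_image(name): name is "side" or "top" or "wrist"; returns the picture (384x512x3 uint8, red, green, blue); there is no depth.
- ctrl.camera_info(name): a dict with "camera_matrix" (3x3 intrinsics, pixels), "world_from_camera" (4x4, takes a point from camera to world coordinates). Camera axes: x right, y up, looking along -z (the intrinsics and any distortion apply to the point x, -y, -z); pixel columns grow to the right and rows downward; lengths in mm; the calibration is good to about 2 mm. A picture is of the moment at which its call begins: read the wrist's pose just before it. camera_info takes no time and is no camera call; for the wrist camera it gives the pose at the moment of the call.
- ctrl.close_job(): hands the job in; it is judged then, once.
Trained networks look in the newest picture that a camera, given by its name, has taken for a name from the list of things; names that differ only in an ending like _2 or _b are one class to them, and where a whole thing is asked for, a point or a joint stands for the part that bears it (a point fixed in the world has none). Each returns a list of dicts, best first, with "score" (0 to 1); they miss things now and then, are a little off and sometimes report something else, mostly with a low value. They report only what shows in the picture. A call takes as long as a camera call. They do not tell look-alikes from the thing itself.
- ctrl.look_for(camera, label): "rect" ([left, top, right, bottom] in pixels, round what is visible of it).
The state is a dict: "t": time; "qpos": joint angles; "qvel": joint speeds; "joint_torque": joint torques, N m; "ee_pos": TCP position; "orientation": TCP orientation; "ft_force": force on the tool from outside, world axes, zero at the start; "moment": the same for the moment, N m; "width": finger opening in mm; "grasp_force": force on a finger pad.
Only numpy, scipy, OpenCV 4.12 (cv2) and the standard library are available. Lean on these libraries where they do the work, as an engineer would, in place of code of your own. Each camera call takes 0.05 s, during which the arm holds its last target. There are 200 camera calls.

## Working session

There is one attempt and no reset: what is moved stays moved. The work goes in short steps, Python scripts to look and compute and a shell command to move; the robot and the scene stay as the last step left them, time stands still between calls to the robot, and variables do not carry over. Pictures are saved under pics/ and viewed, at most 12 in all, crops included, and the job is handed in when it is done.

```bash
mkdir -p pics; cat > h.py <<'E'
import numpy as np, cv2
from scipy.spatial.transform import Rotation as R
from workcell import ctrl
def ray(ci,u,v):
    K=np.array(ci["camera_matrix"]);T=np.array(ci["world_from_camera"])
    d=np.linalg.inv(K)@[u,v,1]; d=T[:3,:3]@[d[0],-d[1],-d[2]]
    return T[:3,3],d
def onz(ci,u,v,z):
    o,d=ray(ci,u,v); return o+d*(z-o[2])/d[2]
def pix(ci,p):
    K=np.array(ci["camera_matrix"]);T=np.linalg.inv(np.array(ci["world_from_camera"]))
    q=T@np.r_[p,1]; q=K@[q[0],-q[1],-q[2]]; return q[:2]/q[2]
def save(img,n,crop=None,s=1):
    if crop: img=img[crop[1]:crop[3],crop[0]:crop[2]]
    cv2.imwrite("pics/"+n,cv2.resize(img[:,:,::-1],None,fx=s,fy=s,interpolation=cv2.INTER_CUBIC))
E
python3 - <<'E'
from h import *
np.set_printoptions(precision=1,suppress=True)
o=ctrl.get_obs();print(o["t"],o["ee_pos"],o["orientation"],o["width"],ctrl.hold_point_z)
ims=[]
for c in ("top","side"):
    ci=ctrl.camera_info(c);im=ctrl.get_image(c);ims.append(im)
    print(c,ci["camera_matrix"],np.array(ci["world_from_camera"]))
    for l in ("steriliser","drawer_handle","sampler","cover_center","scissors_center","scissors_tip","forceps","marker","jar","flask","dish"):
        for d in ctrl.look_for(c,l)[:4]:
            r=np.array(d["rect"]);print(l,round(d["score"],2),r,onz(ci,(r[0]+r[2])/2,(r[1]+r[3])/2,{"cover_center":160,"drawer_handle":132}.get(l,5)))
for n,im in zip("ts",ims): save(im,n+"0.png",None,1.5)
E
```

```text
0.0 [274.3 561.  221.9] [-0.7 -3.1  0. ] 88.12475029711864 18.700000000000003
top [[383.9   0.  261.4]
 [  0.  383.9 188.7]
 [  0.    0.    1. ]] [[   0.     1.    -0.1  504. ]
 [  -1.     0.    -0.    -1. ]
 [  -0.     0.1    1.  1007.3]
 [   0.     0.     0.     1. ]]
steriliser 0.62 [402.3 140.1 439.1 170.1] [ 733.8 -396.6    5. ]
steriliser 0.61 [113.5  56.9 261.5 206.7] [791.7 225.    5. ]
steriliser 0.52 [114.1 164.6 256.1 206.2] [645.4 225.4   5. ]
drawer_handle 0.82 [115.3 165.8 257.6 207.7] [624.4 193.4 132. ]
sampler 0.62 [336.8 133.6 396.3 208.6] [ 689.2 -253.5    5. ]
cover_center 0.67 [360.5 154.9 393.8 184.1] [ 664.5 -238.   160. ]
scissors_center 0.78 [377.7 218.7 405.5 265.2] [ 505.2 -313.5    5. ]
scissors_center 0.53 [291.2  90.  319.7 132.5] [851.7 -92.8   5. ]
scissors_center 0.42 [115.5 169.8 256.4 208.5] [635.4 222.7   5. ]
scissors_tip 0.67 [378.2 216.8 407.7 261.5] [ 512.3 -317.1    5. ]
scissors_tip 0.56 [289.4  91.7 318.  132.5] [849.2 -88.1   5. ]
forceps 0.71 [337.4 233.9 343.3 267.4] [ 481.  -182.2    5. ]
forceps 0.39 [357.  153.2 393.5 184.9] [ 695.  -2
[... 812 characters left out ...]
49.  -93.9   5. ]
scissors_center 0.73 [192.5 298.4 238.7 328.4] [ 503.4 -315.2    5. ]
scissors_center 0.24 [227.  111.6 255.6 191.1] [642.5 310.5   5. ]
scissors_tip 0.76 [197.4 300.4 237.2 330.8] [ 507.1 -322.     5. ]
scissors_tip 0.64 [314.1 221.7 341.9 241.6] [846.9 -90.9   5. ]
forceps 0.67 [189.7 267.1 230.5 277. ] [ 499.1 -186.8    5. ]
forceps 0.6 [224.2 110.9 256.2 195.7] [637.5 300.4   5. ]
marker 0.83 [215.6 328.1 271.6 340.8] [ 565.1 -382.4    5. ]
jar 0.79 [271.7 209.2 299.8 237.9] [731.7 -42.4   5. ]
flask 0.93 [292.6 290.9 325.7 336.7] [ 733.  -349.4    5. ]
flask 0.17 [241.3 237.4 262.6 252.6] [ 622.3 -109.6    5. ]
dish 0.47 [240.2 236.8 260.7 251.1] [ 618.7 -105.2    5. ]
```

View pics/t0.png

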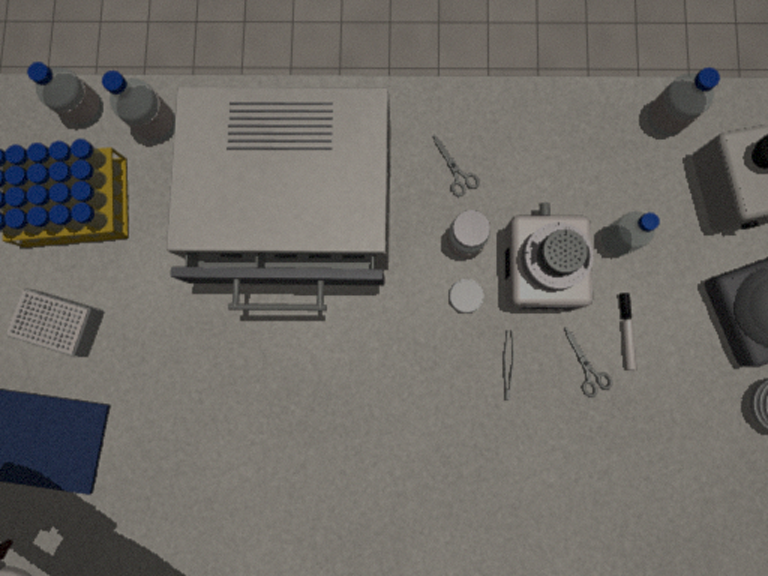

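View pics/s0.png

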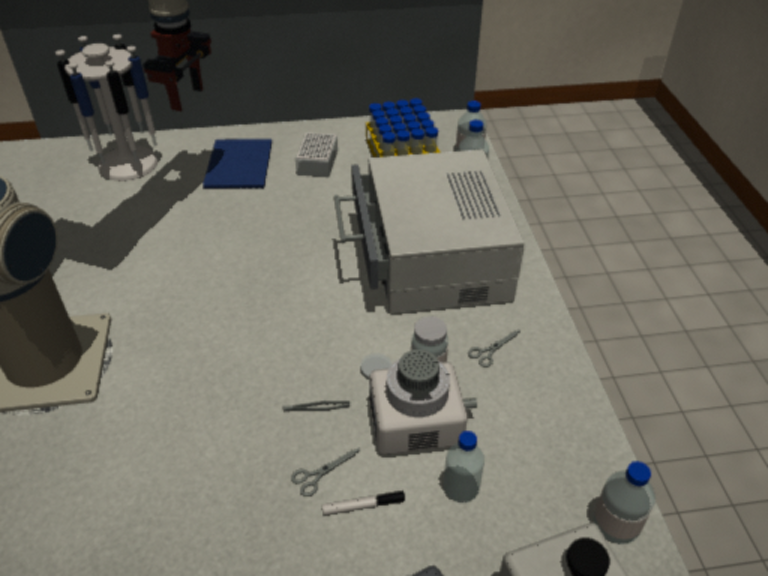

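The top view shows the steriliser on the left with its drawer slightly ajar and the bar handle at about (152–217, 205) native pixels. The sampler and cover are at (377, 169).

There are two pairs of scissors. One is at (391, 241), about (505, -314) mm; the other is at (305, 111), about (850, -91) mm. The first is nearer the base, so it should be the one meant. I'll confirm that in a crop.

```bash
cat >> h.py <<'E'
def go(p,yaw):
    """print row for TCP target p (world) with tool y at world yaw (deg), pointing down"""
    o=ctrl.get_obs();R0=R.from_rotvec(o["orientation"]).as_matrix();p0=np.array(o["ee_pos"])
    best=None
    for k in (0,180):
        a=np.radians(yaw+k);y=np.array([np.cos(a),np.sin(a),0]);z=np.array([0,0,-1.]);x=np.cross(y,z)
        w=R.from_matrix(R0.T@np.c_[x,y,z]).as_rotvec()
        if best is None or np.linalg.norm(w)<np.linalg.norm(best[1]): best=(R0.T@(np.array(p)-p0),w)
    print("GO",np.round(best[0],1),np.round(best[1],3),"yaw0 %.1f"%np.degrees(np.arctan2(R0[1,1],R0[0,1])),"q",np.round(o["qpos"],2),"t",o["t"])
E
python3 - <<'E'
from h import *
np.set_printoptions(precision=1,suppress=True)
ci=ctrl.camera_info("top")
for n,u,v,z in (("barL",152.7,204.7,132),("barR",217.3,205,132),("panL",115,180,152),("panR",256,182,152),("cabL",113,167,164),("cabR",258,167,164),("cov",377,169,160),("tip",378,219.5,3),("rings",397,256,3)):
    print(n,onz(ci,u,v,z))
im=ctrl.get_image("top"); save(im,"c1.png",(280,80,450,280),3)
p=onz(ci,185,205,132);go([p[0]-20,p[1],260],0)
T=np.linalg.inv(R.from_rotvec(ctrl.get_obs()["orientation"]).as_matrix())
w=ctrl.camera_info("wrist");print(T@(np.array(w["world_from_camera"])[:3,3]-ctrl.get_obs()["ee_pos"]),T@np.array(w["world_from_camera"])[:3,:3],w["camera_matrix"])
E
```

```text
barL [581.7 269.8 132. ]
barR [583.  120.6 132. ]
panL [635.1 352.9 152. ]
panR [634.3  31.9 152. ]
cabL [662.9 354.5 164. ]
cabR [666.5  27.5 164. ]
cov [ 665.6 -237.7  160. ]
tip [ 562.4 -280.8    3. ]
rings [ 469.7 -326.8    3. ]
GO [-419.2 -202.9  -37.3] [-0.   0.   1.1] yaw0 63.9 q [ 1.1  0.4  1.6 -0.   1.1 -0. ] t 1.25
[  84.    -0.1 -162.5] [[ 0.   1.   0.3]
 [ 1.  -0.  -0. ]
 [-0.   0.3 -1. ]] [[301.7   0.  256.7]
 [  0.  301.7 192.1]
 [  0.    0.    1. ]]
```

View pics/c1.png

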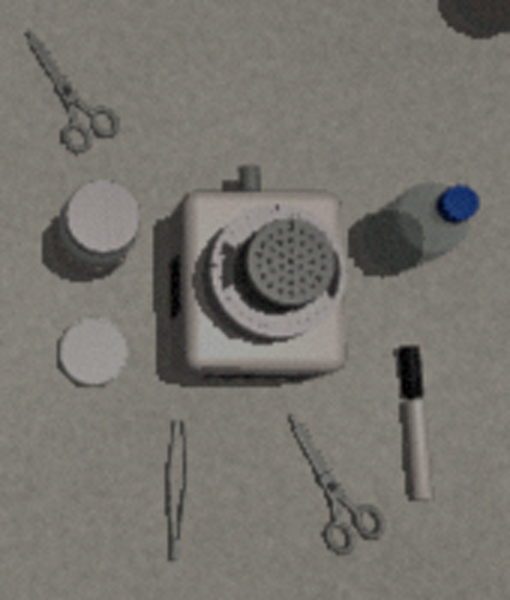

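The crop confirms it: the scissors at crop (335, 487) are the ones nearest the base. The cover's stroke at (290, 225) and the ring's at (278, 207) both point along world +x. The open mark is at (215, 265), towards +y. Next I move over the handle.

```bash
r='{"translation":[-419,-203,-37],"angular":[0,0,1.115],"jaw":0.45}'; python3 -m creep '[{"translation":[-419,-203,-37],"angular":[0,0,1.115],"jaw":0.45},{"translation":[-419,-203,-37],"angular":[0,0,1.115],"jaw":0.45},{"translation":[-419,-203,-37],"angular":[0,0,1.115],"jaw":0.45},{"translation":[-419,-203,-37],"angular":[0,0,1.115],"jaw":0.45},{"translation":[-419,-203,-37],"angular":[0,0,1.115],"jaw":0.45},{"translation":[-419,-203,-37],"angular":[0,0,1.115],"jaw":0.45},{"translation":[-419,-203,-37],"angular":[0,0,1.115],"jaw":0.45},{"translation":[-419,-203,-37],"angular":[0,0,1.115],"jaw":0.45}]'
python3 - <<'E'
from h import *
go([582.3,195,260],0)
go([582.3,195,260],-0.5)
E
```

```text
t: 2.25
ee_pos: [563.6, 192.4, 260.1]
orientation: [2.223, 2.219, 0.001]
ft_force: [-0.2, 0.4, -0.1]
width: 39.7
grasp_force: 0.0
GO [ 2.6 18.7  0.1] [ 0.001  0.    -0.002] yaw0 -0.1 q [ 0.31  0.34  1.66 -0.    1.14  0.31] t 2.25
GO [ 2.6 18.7  0.1] [0.001 0.    0.007] yaw0 -0.1 q [ 0.31  0.34  1.66 -0.    1.14  0.31] t 2.25
```

```bash
python3 - <<'E'
from h import *
np.set_printoptions(precision=1,suppress=True)
ci=ctrl.camera_info("wrist");im=ctrl.get_image("wrist");save(im,"w1.png")
for d in ctrl.look_for("wrist","drawer_handle")[:2]:
    r=d["rect"];print(d["score"],np.array(r),onz(ci,r[0],(r[1]+r[3])/2,132),onz(ci,r[2],(r[1]+r[3])/2,132))
for x in (560,582,600): print(x,pix(ci,[x,195,132]),pix(ci,[x,270,132]),pix(ci,[x,120,132]))
E
```

```text
0.76 [270.1   0.  383.6 278.6] [576.9 236.6 132. ] [685.7 236.4 132. ]
560 [252.7 181.1] [252.2 102.9] [253.1 248.3]
582 [274.7 181.1] [276.  102.9] [273.5 248.3]
600 [292.7 181.1] [295.5 102.9] [290.2 248.3]
```

View pics/w1.png

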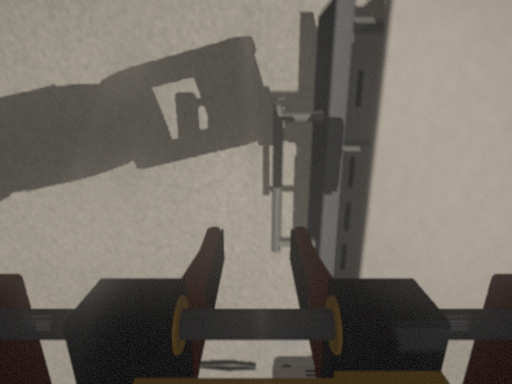

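The wrist view shows the bar as a vertical rod at u≈277, from v≈100 to 250. That puts it at x≈584 and y 119–270, parallel to world y. I'll descend over it and grip.

```bash
python3 -m creep '[{"translation":[2,20.5,0],"angular":[0,0,0],"jaw":0.45},{"translation":[2,20.5,50],"angular":[0,0,0],"jaw":0.45},{"translation":[2,20.5,100],"angular":[0,0,0],"jaw":0.45},{"translation":[2,20.5,146],"angular":[0,0,0],"jaw":0.45},{"translation":[2,20.5,146],"angular":[0,0,0],"jaw":0.45},{"translation":[2,20.5,146],"angular":[0,0,0],"jaw":0},{"translation":[2,20.5,146],"angular":[0,0,0],"jaw":0},{"translation":[2,20.5,146],"angular":[0,0,0],"jaw":0}]'
```

```text
t: 3.35
ee_pos: [583.2, 197.5, 115.5]
orientation: [2.219, 2.222, 0.004]
ft_force: [0.6, -0.4, 1.1]
width: 13.0
grasp_force: 0.0
```

```bash
python3 -m creep '[{"translation":[0,0,0],"angular":[0,0,0],"jaw":0},{"translation":[0,0,0],"angular":[0,0,0],"jaw":0},{"translation":[0,-15,0],"angular":[0,0,0],"jaw":0},{"translation":[0,-40,0],"angular":[0,0,0],"jaw":0},{"translation":[0,-65,0],"angular":[0,0,0],"jaw":0},{"translation":[0,-90,0],"angular":[0,0,0],"jaw":0},{"translation":[0,-110,0],"angular":[0,0,0],"jaw":0},{"translation":[0,-115,0],"angular":[0,0,0],"jaw":0}]'; python3 -m creep '[{"translation":[0,-5,0],"angular":[0,0,0],"jaw":0},{"translation":[0,-9,0],"angular":[0,0,0],"jaw":0},{"translation":[0,-12,0],"angular":[0,0,0],"jaw":0},{"translation":[0,-14,0],"angular":[0,0,0],"jaw":0},{"translation":[0,-16,0],"angular":[0,0,0],"jaw":0},{"translation":[0,-18,0],"angular":[0,0,0],"jaw":0},{"translation":[0,-20,0],"angular":[0,0,0],"jaw":0},{"translation":[0,-20,0],"angular":[0,0,0],"jaw":0}]'
python3 - <<'E'
from h import *
im=ctrl.get_image("top");save(im,"t2.png",(90,40,300,300),2.3)
E
```

```text
t: 4.35
ee_pos: [467.0, 197.2, 115.1]
orientation: [2.219, 2.222, 0.004]
ft_force: [2.1, -2.0, 7.0]
width: 9.5
grasp_force: 30.0
t: 5.35
ee_pos: [448.1, 197.2, 115.1]
orientation: [2.219, 2.222, 0.005]
ft_force: [0.9, -1.0, 12.2]
width: 9.1
grasp_force: 30.0
```

View pics/t2.png

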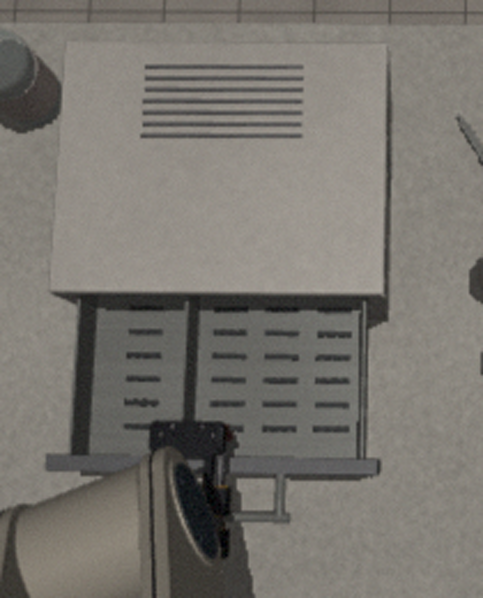

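The drawer is out, with the bay floors visible: narrow bay at crop u 95–185, divider at 190, wide bay at 198–360. Now I release the handle, lift, and compute the bay positions.

```bash
python3 -m creep '[{"translation":[0,0,0],"angular":[0,0,0],"jaw":0.4},{"translation":[0,0,0],"angular":[0,0,0],"jaw":0.4},{"translation":[0,0,0],"angular":[0,0,0],"jaw":0.4},{"translation":[0,0,-40],"angular":[0,0,0],"jaw":0.4},{"translation":[0,0,-90],"angular":[0,0,0],"jaw":1},{"translation":[0,0,-140],"angular":[0,0,0],"jaw":1},{"translation":[0,0,-145],"angular":[0,0,0],"jaw":1},{"translation":[0,0,-145],"angular":[0,0,0],"jaw":1}]'
python3 - <<'E'
from h import *
np.set_printoptions(precision=1,suppress=True)
ci=ctrl.camera_info("top")
f=lambda u,v:(u/2.3+90,v/2.3+40)
for n,u,v,z in (("div",193,360,134),("div",197,305,134),("wallR",364,330,134),("wallR_in_floor",358,440,86),("panback",300,460,152),("cabfront",220,293,164),("barR",288,518,132)):
    print(n,onz(ci,*f(u,v),z))
go([665,-280,260],0)
E
```

```text
t: 6.4
ee_pos: [446.8, 196.8, 258.3]
orientation: [-2.22, -2.222, 0.0]
ft_force: [-0.2, -0.1, -0.3]
width: 71.5
grasp_force: 0.0
div [601. 221. 134.]
div [656.9 219.5 134. ]
wallR [633.4  50.4 134. ]
wallR_in_floor [525.   57.1  86. ]
panback [503.5 108.5 152. ]
cabfront [663.8 189.9 164. ]
barR [447.2 121.1 132. ]
GO [-477.   217.7   -1.7] [-0.  0.  0.] yaw0 0.1 q [ 0.4  0.2  1.9 -0.   1.1  0.4] t 6.4
```

```bash
python3 -m creep '[{"translation":[-477,218,-2],"angular":[0,0,0],"jaw":1},{"translation":[-477,218,-2],"angular":[0,0,0],"jaw":1},{"translation":[-477,218,-2],"angular":[0,0,0],"jaw":1},{"translation":[-477,218,-2],"angular":[0,0,0],"jaw":1},{"translation":[-477,218,-2],"angular":[0,0,0],"jaw":1},{"translation":[-477,218,-2],"angular":[0,0,0],"jaw":1},{"translation":[-477,218,-2],"angular":[0,0,0],"jaw":1},{"translation":[-477,218,-2],"angular":[0,0,0],"jaw":1}]';python3 -m creep '[{"translation":[0,0,0],"angular":[0,0,0],"jaw":1},{"translation":[0,0,0],"angular":[0,0,0],"jaw":1},{"translation":[0,0,0],"angular":[0,0,0],"jaw":1},{"translation":[0,0,0],"angular":[0,0,0],"jaw":1},{"translation":[0,0,0],"angular":[0,0,0],"jaw":1},{"translation":[0,0,0],"angular":[0,0,0],"jaw":1},{"translation":[0,0,0],"angular":[0,0,0],"jaw":1},{"translation":[0,0,0],"angular":[0,0,0],"jaw":1}]'
python3 - <<'E'
from h import *
np.set_printoptions(precision=1,suppress=True)
ci=ctrl.camera_info("wrist");im=ctrl.get_image("wrist")
for d in ctrl.look_for("wrist","cover_center")[:2]:
    r=np.array(d["rect"]);print(d["score"],r)
for n,x,y in(("c",665.6,-237.7),("+x",698.6,-237.7),("-x",632.6,-237.7),("+y",665.6,-204.7)): print(n,pix(ci,[x,y,160]))
g=cv2.medianBlur(cv2.cvtColor(im,cv2.COLOR_RGB2GRAY),3)
c=cv2.HoughCircles(g,cv2.HOUGH_GRADIENT,1.5,20,param1=80,param2=25,minRadius=35,maxRadius=110)
for u,v,rr in c[0][:6]: print("circ",u,v,rr,onz(ci,u,v,160),onz(ci,u,v,125))
save(im,"w3.png");go([665.6,-237.7,200],0)
E
```

```text
t: 7.4
ee_pos: [655.1, -259.2, 257.4]
orientation: [-2.218, -2.219, 0.002]
ft_force: [0.4, 0.4, 0.0]
width: 87.8
grasp_force: 0.0
t: 8.4
ee_pos: [655.5, -257.6, 260.6]
orientation: [2.22, 2.222, 0.0]
ft_force: [0.1, -0.2, -0.6]
width: 87.6
grasp_force: 0.0
0.91 [236.4 133.3 309.3 207.2]
c [267.6 170.8]
+x [304.5 170.8]
-x [230.8 170.7]
+y [268.1 133.5]
circ 228.75 275.25 104.149994 [ 627.9 -345.4  160. ] [ 624.2 -368.3  125. ]
circ 194.25 267.75 90.95 [ 593.8 -336.9  160. ] [ 585.6 -358.6  125. ]
circ 213.75 129.75 109.100006 [ 618.9 -201.6  160. ] [ 614.  -205.3  125. ]
circ 210.75 285.75 104.149994 [ 609.3 -357.8  160. ] [ 603.1 -382.3  125. ]
circ 264.75 123.75 72.65 [ 662.6 -196.5  160. ] [ 663.6 -199.5  125. ]
circ 237.75 306.75 104.149994 [ 636.2 -383.2  160. ] [ 633.7 -411.1  125. ]
GO [20.  10.1 60.6] [-0. -0.  0.] yaw0 0.1 q [-0.4  0.5  1.4  0.   1.2 -0.4] t 8.5
```

View pics/w3.png

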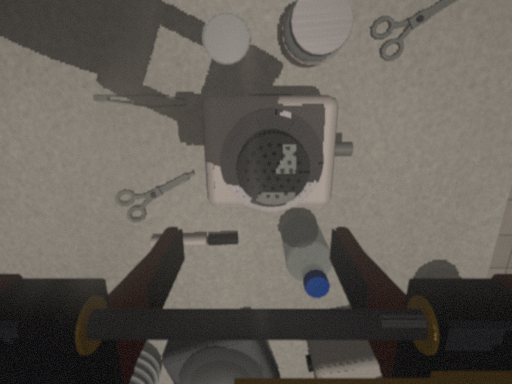

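The wrist view shows the cover top centred at about (273, 170). That gives x≈668.5 and y≈-237.5, and agrees with the detector and the top camera to about 3 mm. I'll descend and grip.

```bash
python3 -m creep '[{"translation":[20,13,0],"angular":[0,0,0],"jaw":1},{"translation":[20,13,45],"angular":[0,0,0],"jaw":1},{"translation":[20,13,90],"angular":[0,0,0],"jaw":1},{"translation":[20,13,110],"angular":[0,0,0],"jaw":1},{"translation":[20,13,126.5],"angular":[0,0,0],"jaw":1},{"translation":[20,13,126.5],"angular":[0,0,0],"jaw":0.6},{"translation":[20,13,126.5],"angular":[0,0,0],"jaw":0.6},{"translation":[20,13,126.5],"angular":[0,0,0],"jaw":0.6}]'
```

```text
t: 9.5
ee_pos: [669.5, -238.0, 135.7]
orientation: [2.219, 2.221, 0.002]
ft_force: [0.5, 0.5, 0.6]
width: 65.6
grasp_force: 30.0
```

```bash
python3 -m creep '[{"translation":[0,0,2],"angular":[0,0,0],"jaw":0.6},{"translation":[0,0,4],"angular":[0,0,0],"jaw":0.6},{"translation":[0,0,5.7],"angular":[0,0,0],"jaw":0.6},{"translation":[0,0,5.7],"angular":[0,0,0],"jaw":0.6},{"translation":[0,0,5.7],"angular":[0,0,-0.05],"jaw":0.6},{"translation":[0,0,5.7],"angular":[0,0,-0.15],"jaw":0.6},{"translation":[0,0,5.7],"angular":[0,0,-0.3],"jaw":0.6},{"translation":[0,0,5.7],"angular":[0,0,-0.3],"jaw":0.6}]'; python3 -c "
from workcell import ctrl;o=ctrl.get_obs();print(o['ee_pos'],o['moment'],o['ft_force'],o['width'])"
```

```text
t: 10.5
ee_pos: [669.1, -237.9, 129.3]
orientation: [1.86, 2.53, 0.001]
ft_force: [-0.2, 0.2, 5.6]
width: 65.5
grasp_force: 30.0
[ 669.12833175 -237.862549    129.31972474] [-0.03944362  0.01709575  0.06710035] [-0.19831901  0.23687303  5.63438383] 65.543093199116
```

Force and moment match free turning with the lugs out of their notches. I'll turn the rest, to about 90°, and then lift.

```bash
python3 -m creep '[{"translation":[0,0,0],"angular":[0,0,-0.17],"jaw":0.6},{"translation":[0,0,0],"angular":[0,0,-0.34],"jaw":0.6},{"translation":[0,0,0],"angular":[0,0,-0.51],"jaw":0.6},{"translation":[0,0,0],"angular":[0,0,-0.68],"jaw":0.6},{"translation":[0,0,0],"angular":[0,0,-0.85],"jaw":0.6},{"translation":[0,0,0],"angular":[0,0,-1.02],"jaw":0.6},{"translation":[0,0,0],"angular":[0,0,-1.19],"jaw":0.6},{"translation":[0,0,0],"angular":[0,0,-1.27],"jaw":0.6}]'; python3 -c "
from workcell import ctrl;o=ctrl.get_obs();print(o['moment'],o['qpos'])"
python3 -m creep '[{"translation":[0,0,0],"angular":[0,0,0],"jaw":0.6},{"translation":[0,0,-4],"angular":[0,0,0],"jaw":0.6},{"translation":[0,0,-9],"angular":[0,0,0],"jaw":0.6},{"translation":[0,0,-15],"angular":[0,0,0],"jaw":0.6},{"translation":[0,0,-25],"angular":[0,0,0],"jaw":0.6},{"translation":[0,0,-40],"angular":[0,0,0],"jaw":0.6},{"translation":[0,0,-40],"angular":[0,0,0],"jaw":0.6},{"translation":[0,0,-40],"angular":[0,0,0],"jaw":0.6}]'
python3 - <<'E'
from h import *
print(ctrl.get_obs()["moment"])
im=ctrl.get_image("side");ci=ctrl.camera_info("side");save(im,"s4.png",(220,190,340,320),4)
im=ctrl.get_image("wrist");save(im,"w4.png")
E
```

```text
t: 11.5
ee_pos: [669.2, -237.8, 129.3]
orientation: [-0.006, 3.14, -0.001]
ft_force: [-0.5, 0.3, 6.9]
width: 65.9
grasp_force: 30.0
[ 0.09063318 -0.10769357 -0.05632706] [-3.58277997e-01  6.47020715e-01  1.48241340e+00  2.01250284e-04
  1.01049104e+00 -1.93273122e+00]
t: 12.5
ee_pos: [668.0, -237.5, 168.2]
orientation: [0.0, -3.141, -0.0]
ft_force: [-0.9, 0.3, -2.0]
width: 65.2
grasp_force: 30.0
[-0.01824692  0.02366406  0.01271996]
```

View pics/s4.png

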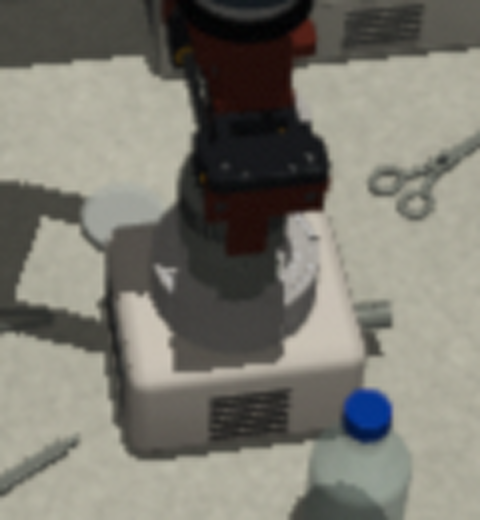

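The cover is off: it hangs in the gripper above the ring, with 2 N of load and a width of 65 mm. I carry it over the wide bay and check.

```bash
python3 -m creep '[{"translation":[10,30,-32],"angular":[0,0,0],"jaw":0.6},{"translation":[20,80,-32],"angular":[0,0,0],"jaw":0.6},{"translation":[34,140,-32],"angular":[0,0,0],"jaw":0.6},{"translation":[48,200,-32],"angular":[0,0,0],"jaw":0.6},{"translation":[62,260,-32],"angular":[0,0,0],"jaw":0.6},{"translation":[74,320,-32],"angular":[0,0,0],"jaw":0.6},{"translation":[83,360,-32],"angular":[0,0,0],"jaw":0.6},{"translation":[83,375.5,-32],"angular":[0,0,0],"jaw":0.6}]';python3 -m creep '[{"translation":[0,0,0],"angular":[0,0,0],"jaw":0.6},{"translation":[0,0,0],"angular":[0,0,0],"jaw":0.6},{"translation":[0,0,0],"angular":[0,0,0],"jaw":0.6},{"translation":[0,0,0],"angular":[0,0,0],"jaw":0.6},{"translation":[0,0,0],"angular":[0,0,0],"jaw":0.6},{"translation":[0,0,0],"angular":[0,0,0],"jaw":0.6},{"translation":[0,0,0],"angular":[0,0,0],"jaw":0.6},{"translation":[0,0,0],"angular":[0,0,0],"jaw":0.6}]'
python3 - <<'E'
from h import *
ci=ctrl.camera_info("wrist");im=ctrl.get_image("wrist");save(im,"w5.png")
for n,p in (("drawer div top",[530,229,134]),("div top far",[640,229,134]),("panel back top",[506,140,152]),("cabfront",[664,140,164]),("cabfrontR",[664,30,164]),("wideC",[585,138,86])): print(n,np.round(pix(ci,p)))
go([585,138,200],90)
E
```

```text
t: 13.6
ee_pos: [584.4, 139.9, 200.1]
orientation: [0.005, -3.141, 0.0]
ft_force: [0.4, 0.8, -1.4]
width: 65.6
grasp_force: 30.0
t: 14.6
ee_pos: [585.4, 137.9, 200.4]
orientation: [-0.0, 3.142, -0.0]
ft_force: [-0.5, -0.6, -2.2]
width: 65.8
grasp_force: 30.0
drawer div top [378. 136.]
div top far [362. 264.]
panel back top [260. 103.]
cabfront [259. 311.]
cabfrontR [121. 311.]
wideC [257. 187.]
GO [0.4 0.1 0.4] [-0. -0.  0.] yaw0 90.0 q [ 0.21  0.41  1.7  -0.    1.03 -1.36] t 14.65
```

View pics/w5.png

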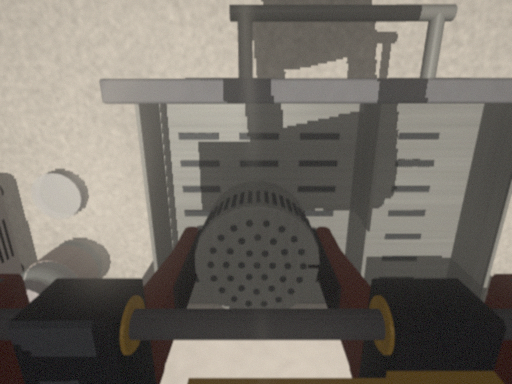

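The wrist view shows the drawer's panel at v≈90, the wide-bay floor at u 170–358, and the divider at u≈368. The cover is pierced side up over the middle of the wide bay, so I'll lower it.

```bash
python3 -m creep '[{"translation":[0,0,25],"angular":[0,0,0],"jaw":0.6},{"translation":[0,0,50],"angular":[0,0,0],"jaw":0.6},{"translation":[0,0,70],"angular":[0,0,0],"jaw":0.6},{"translation":[0,0,80],"angular":[0,0,0],"jaw":0.6},{"translation":[0,0,85],"angular":[0,0,0],"jaw":0.6},{"translation":[0,0,88],"angular":[0,0,0],"jaw":0.6},{"translation":[0,0,89],"angular":[0,0,0],"jaw":0.6},{"translation":[0,0,89],"angular":[0,0,0],"jaw":0.6}]'
```

```text
t: 15.65
ee_pos: [585.7, 137.9, 111.8]
orientation: [-0.0, 3.141, 0.0]
ft_force: [0.6, -0.0, -2.3]
width: 65.4
grasp_force: 30.0
```

```bash
python3 -m creep '[{"translation":[0,0,0.5],"angular":[0,0,0],"jaw":0.6},{"translation":[0,0,1],"angular":[0,0,0],"jaw":0.6},{"translation":[0,0,1.4],"angular":[0,0,0],"jaw":0.6},{"translation":[0,0,1.8],"angular":[0,0,0],"jaw":0.6},{"translation":[0,0,2.2],"angular":[0,0,0],"jaw":0.6},{"translation":[0,0,2.2],"angular":[0,0,0],"jaw":0.6},{"translation":[0,0,2.2],"angular":[0,0,0],"jaw":0.6},{"translation":[0,0,2.2],"angular":[0,0,0],"jaw":0.6}]'
```

```text
t: 16.65
ee_pos: [585.6, 137.9, 109.6]
orientation: [-0.0, 3.141, 0.0]
ft_force: [-1.6, -0.9, 5.3]
width: 65.7
grasp_force: 30.0
```

The cover is in contact at +5 N. Release and lift.

```bash
python3 -m creep '[{"translation":[0,0,0],"angular":[0,0,0],"jaw":0.95},{"translation":[0,0,0],"angular":[0,0,0],"jaw":0.95},{"translation":[0,0,0],"angular":[0,0,0],"jaw":0.95},{"translation":[0,0,0],"angular":[0,0,0],"jaw":0.95},{"translation":[0,0,-25],"angular":[0,0,0],"jaw":0.95},{"translation":[0,0,-60],"angular":[0,0,0],"jaw":0.95},{"translation":[0,0,-110],"angular":[0,0,0],"jaw":0.95},{"translation":[0,0,-150],"angular":[0,0,0],"jaw":0.95}]'
python3 - <<'E'
from h import *
ci=ctrl.camera_info("top")
im=ctrl.get_image("top")
# scissors geometry by segmentation in crop not occluded
c=im[205:275,365:415].astype(int); g=c.sum(2)/3; bg=np.median(g); m=(g<bg-22)
ys,xs=np.nonzero(m); print(bg,len(xs))
P=np.array([onz(ci,x+365+.5,y+205+.5,4)[:2] for x,y in zip(xs,ys)])
cm=P.mean(0);w,V=np.linalg.eigh(np.cov((P-cm).T));a=V[:,1]*np.sign(V[0,1]);s=(P-cm)@a
print("cm",cm,"ang",np.degrees(np.arctan2(a[1],a[0])),s.min(),s.max(),"tip",cm+a*s.max(),"screw",cm+a*(s.max()-66),cm+a*(s.min()+57))
go([495,-300,180],66)
E
```

```text
t: 17.65
ee_pos: [585.7, 137.9, 261.1]
orientation: [-0.0, 3.141, 0.0]
ft_force: [0.3, -0.1, 0.6]
width: 83.2
grasp_force: 0.0
132.66666666666666 354
cm [ 517.26745755 -317.22385909] ang 16.9809380551466 -68.03101442920642 97.41311774731165 tip [ 610.43355558 -288.77401399] screw [ 547.31102535 -308.0495471 ] [ 506.71737358 -320.44550582]
GO [  94.1 -438.6   84.9] [0.004 0.008 0.419] yaw0 90.0 q [ 0.21  0.34  1.64  0.    1.15 -1.36] t 17.7
```

```bash
python3 -m creep '[{"translation":[136,-475,61],"angular":[0,0,2.677],"jaw":0.5},{"translation":[136,-475,61],"angular":[0,0,2.677],"jaw":0.5},{"translation":[136,-475,61],"angular":[0,0,2.677],"jaw":0.5},{"translation":[136,-475,61],"angular":[0,0,2.677],"jaw":0.5},{"translation":[136,-475,61],"angular":[0,0,2.677],"jaw":0.5},{"translation":[136,-475,61],"angular":[0,0,2.677],"jaw":0.5},{"translation":[136,-475,61],"angular":[0,0,2.677],"jaw":0.5},{"translation":[136,-475,61],"angular":[0,0,2.677],"jaw":0.5}]'
python3 - <<'E'
from h import *
go([450,-337,200],-63.4)
E
```

```text
t: 18.7
ee_pos: [448.7, -339.1, 197.9]
orientation: [2.148, 2.292, 0.0]
ft_force: [0.8, 0.8, -0.8]
width: 43.9
grasp_force: 0.0
GO [ 2.   1.4 -2.1] [0.    0.    1.171] yaw0 3.7 q [-0.67  0.36  1.79  0.    0.99 -0.73] t 18.7
```

```bash
python3 -m creep '[{"translation":[0,0,0],"angular":[0,0,1.171],"jaw":0.5},{"translation":[0,0,0],"angular":[0,0,1.171],"jaw":0.5},{"translation":[0,0,0],"angular":[0,0,1.171],"jaw":0.5},{"translation":[0,0,0],"angular":[0,0,1.171],"jaw":0.5},{"translation":[0,0,0],"angular":[0,0,1.171],"jaw":0.5},{"translation":[0,0,0],"angular":[0,0,1.171],"jaw":0.5},{"translation":[0,0,0],"angular":[0,0,1.171],"jaw":0.5},{"translation":[0,0,0],"angular":[0,0,1.171],"jaw":0.5}]'
python3 - <<'E'
from h import *
o=ctrl.get_obs();ci=ctrl.camera_info("wrist");im=ctrl.get_image("wrist");save(im,"w6.png",None,1.5)
for l in("scissors_center","scissors_tip","scissors_rings"):
  for d in ctrl.look_for("wrist",l)[:2]:
    r=np.array(d["rect"]);print(l,d["score"],r,onz(ci,(r[0]+r[2])/2,(r[1]+r[3])/2,4))
for p in ([503,-310,4],[562,-281,3],[470,-327,3]): print(pix(ci,p))
go([503,-310,60],-63.4)
E
```

```text
t: 19.7
ee_pos: [449.5, -337.1, 198.0]
orientation: [-3.055, -0.734, 0.0]
ft_force: [-0.6, -1.2, 0.5]
width: 44.4
grasp_force: 0.0
scissors_center 0.97 [237.5  55.8 279.9 165.3] [ 511.3334721 -308.4871438    4.       ]
scissors_tip 0.86 [237.7  50.7 282.3 163.4] [ 515.43024807 -308.04972422    4.        ]
scissors_rings 0.63 [232.5  54.4 284.1 161.8] [ 513.52639707 -306.85141015    4.        ]
[256.56559433 117.84949525]
[257.44758114  55.63460989]
[256.69916954 149.82661967]
GO [6.000e+01 1.000e-01 1.381e+02] [-0.     0.     0.007] yaw0 -63.0 q [-0.66  0.36  1.79  0.    0.99  0.43] t 19.9
```

View pics/w6.png

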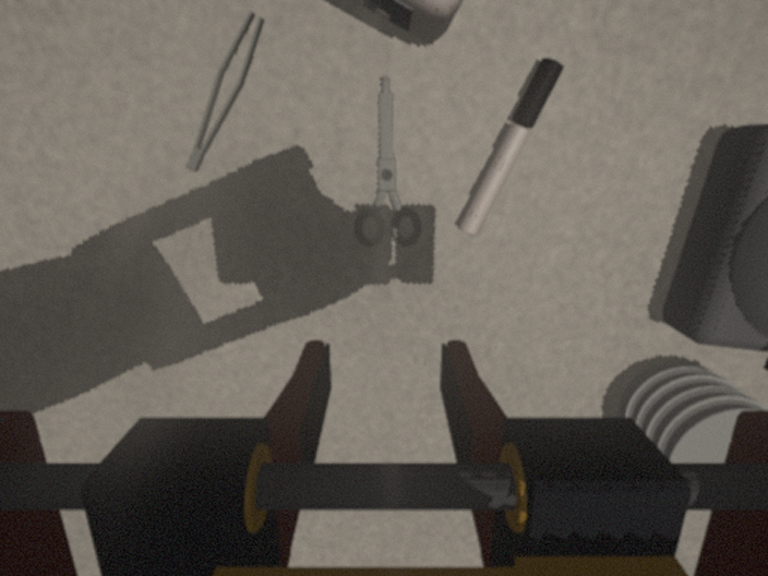

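The wrist view shows the scissors with the tip at native (256, 52), the screw at (258, 117) and the rings at (259, 151). The offset from the expected pose is 1–2 mm and about -0.027 rad. I'll descend.

```bash
python3 -m creep '[{"translation":[40,1,20],"angular":[0,0,-0.027],"jaw":0.4},{"translation":[61,1.6,60],"angular":[0,0,-0.027],"jaw":0.4},{"translation":[61,1.6,110],"angular":[0,0,-0.027],"jaw":0.4},{"translation":[61,1.6,150],"angular":[0,0,-0.027],"jaw":0.4},{"translation":[61,1.6,180],"angular":[0,0,-0.027],"jaw":0.4},{"translation":[61,1.6,190],"angular":[0,0,-0.027],"jaw":0.4},{"translation":[61,1.6,193],"angular":[0,0,-0.027],"jaw":0.4},{"translation":[61,1.6,193],"angular":[0,0,-0.027],"jaw":0.4}]'
```

```text
t: 20.9
ee_pos: [505.3, -311.4, 6.2]
orientation: [3.044, 0.774, 0.002]
ft_force: [-0.0, 0.2, 0.3]
width: 34.9
grasp_force: 0.0
```

```bash
python3 -m creep '[{"translation":[0,0,2],"angular":[0,0,0],"jaw":0.4},{"translation":[0,0,3.5],"angular":[0,0,0],"jaw":0.4},{"translation":[0,0,3.5],"angular":[0,0,0],"jaw":0.05},{"translation":[0,0,3.5],"angular":[0,0,0],"jaw":0.05},{"translation":[0,0,3.5],"angular":[0,0,0],"jaw":0.05},{"translation":[0,0,3.5],"angular":[0,0,0],"jaw":0.05},{"translation":[0,0,3.5],"angular":[0,0,0],"jaw":0.05},{"translation":[0,0,3.5],"angular":[0,0,0],"jaw":0.05}]'
```

```text
t: 21.9
ee_pos: [504.6, -310.9, 1.8]
orientation: [3.045, 0.774, 0.0]
ft_force: [0.3, 0.0, 2.0]
width: 12.9
grasp_force: 30.0
```

Gripped at the waist, 12.9 mm wide. Lift and carry.

```bash
python3 -m creep '[{"translation":[0,0,-10],"angular":[0,0,0],"jaw":0.05},{"translation":[0,0,-50],"angular":[0,0,0],"jaw":0.05},{"translation":[0,0,-100],"angular":[0,0,0],"jaw":0.05},{"translation":[0,0,-150],"angular":[0,0,0],"jaw":0.05},{"translation":[0,0,-200],"angular":[0,0,0],"jaw":0.05},{"translation":[0,0,-220],"angular":[0,0,0],"jaw":0.05},{"translation":[0,0,-220],"angular":[0,0,0],"jaw":0.05},{"translation":[0,0,-220],"angular":[0,0,0],"jaw":0.05}]'; python3 -c "
from h import *
go([580,279,222],-90)"
```

```text
t: 22.9
ee_pos: [503.9, -310.5, 220.7]
orientation: [-3.044, -0.774, 0.002]
ft_force: [0.2, 0.2, -0.5]
width: 12.7
grasp_force: 30.0
GO [ 348.3 -481.6   -0.9] [-0.001  0.001  0.498] yaw0 -61.5 q [-0.57  0.38  1.71 -0.    1.06  0.5 ] t 22.9
```

```bash
python3 -m creep '[{"translation":[30,-41,0],"angular":[0,0,0.04],"jaw":0.05},{"translation":[64,-88,0],"angular":[0,0,0.09],"jaw":0.05},{"translation":[98,-135,0],"angular":[0,0,0.14],"jaw":0.05},{"translation":[132,-182,0],"angular":[0,0,0.19],"jaw":0.05},{"translation":[166,-230,0],"angular":[0,0,0.24],"jaw":0.05},{"translation":[200,-277,0],"angular":[0,0,0.29],"jaw":0.05},{"translation":[234,-324,0],"angular":[0,0,0.34],"jaw":0.05},{"translation":[268,-371,0],"angular":[0,0,0.38],"jaw":0.05}]'; python3 -c "
from h import *
go([580,279,222],-90)"
```

```text
t: 23.9
ee_pos: [562.0, 144.7, 219.9]
orientation: [3.136, 0.183, -0.005]
ft_force: [0.2, -0.8, -0.1]
width: 12.6
grasp_force: 30.0
GO [  33.4 -131.3   -2.3] [0.001 0.003 0.116] yaw0 -83.3 q [ 0.23  0.36  1.73 -0.    1.05  1.69] t 23.9
```

```bash
python3 -m creep '[{"translation":[13,-50,0],"angular":[0,0,0.05],"jaw":0.05},{"translation":[26,-100,0],"angular":[0,0,0.1],"jaw":0.05},{"translation":[33,-125,0],"angular":[0,0,0.116],"jaw":0.05},{"translation":[33,-131,0],"angular":[0,0,0.116],"jaw":0.05},{"translation":[33,-131,0],"angular":[0,0,0.116],"jaw":0.05},{"translation":[33,-131,0],"angular":[0,0,0.116],"jaw":0.05},{"translation":[33,-131,0],"angular":[0,0,0.116],"jaw":0.05},{"translation":[33,-131,0],"angular":[0,0,0.116],"jaw":0.05}]'
python3 - <<'E'
from h import *
ci=ctrl.camera_info("wrist");im=ctrl.get_image("wrist");save(im,"w7.png",None,1.2)
im=ctrl.get_image("top");save(im,"t7.png",(90,100,300,260),2.5)
cv2.imwrite("pics/both7.png",np.vstack([cv2.resize(cv2.imread("pics/w7.png"),(400,300)),cv2.resize(cv2.imread("pics/t7.png"),(400,300))]))
for n,p in (("div",[580,222,134]),("wall",[580,331,134]),("scis",[580,279,222]),("floorc",[580,279,86])): print(n,pix(ci,p)*400/512,(pix(ctrl.camera_info("top"),p)-[90,100])*400/210)
go([580,279,222],-90)
E
```

```text
t: 24.9
ee_pos: [580.5, 276.3, 221.9]
orientation: [-3.142, -0.001, -0.0]
ft_force: [-0.1, 0.3, -0.8]
width: 12.6
grasp_force: 30.0
div [248.80403183 154.29527585] [158.23150147 201.20340383]
wall [151.6004908  154.19011802] [ 68.51986899 200.01632165]
scis [196.7850718  191.14867218] [ 85.87062058 193.22230788]
floorc [198.35356558 142.52088933] [123.0904174  204.01414047]
GO [-0.4 -2.4 -0.2] [-0.    -0.     0.001] yaw0 -89.9 q [ 0.43  0.45  1.59 -0.    1.1   2.  ] t 25.0
```

View pics/both7.png

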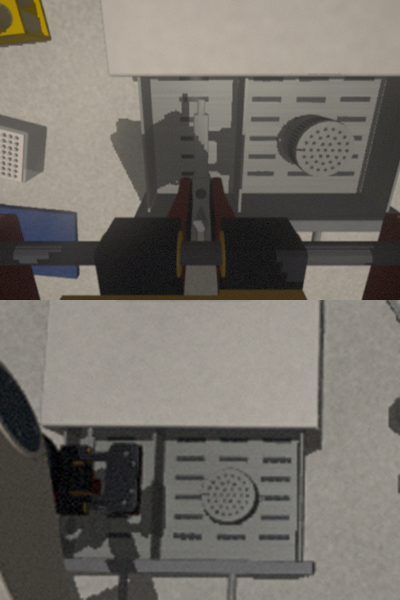

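Upper half: the narrow bay lies between the left wall at u≈148 and the divider at u≈238. The scissors point straight into it, about 6 mm right of centre. The cover stands in the wide bay. I'll shift over and lower.

```bash
python3 -m creep '[{"translation":[0,-6.5,20],"angular":[0,0,0],"jaw":0.05},{"translation":[0,-6.5,50],"angular":[0,0,0],"jaw":0.05},{"translation":[0,-6.5,80],"angular":[0,0,0],"jaw":0.05},{"translation":[0,-6.5,105],"angular":[0,0,0],"jaw":0.05},{"translation":[0,-6.5,120],"angular":[0,0,0],"jaw":0.05},{"translation":[0,-6.5,127],"angular":[0,0,0],"jaw":0.05},{"translation":[0,-6.5,129],"angular":[0,0,0],"jaw":0.05},{"translation":[0,-6.5,129],"angular":[0,0,0],"jaw":0.05}]'
python3 -m creep '[{"translation":[0,0,0.8],"angular":[0,0,0],"jaw":0.05},{"translation":[0,0,1.6],"angular":[0,0,0],"jaw":0.05},{"translation":[0,0,2.2],"angular":[0,0,0],"jaw":0.05},{"translation":[0,0,2.8],"angular":[0,0,0],"jaw":0.05},{"translation":[0,0,3.2],"angular":[0,0,0],"jaw":0.05},{"translation":[0,0,3.2],"angular":[0,0,0],"jaw":0.05},{"translation":[0,0,3.2],"angular":[0,0,0],"jaw":0.05},{"translation":[0,0,3.2],"angular":[0,0,0],"jaw":0.05}]'
```

```text
t: 26.0
ee_pos: [580.8, 283.7, 93.3]
orientation: [-3.141, -0.003, -0.002]
ft_force: [0.4, -0.1, -0.1]
width: 12.2
grasp_force: 30.0
t: 27.0
ee_pos: [580.3, 283.5, 89.5]
orientation: [3.142, 0.003, -0.0]
ft_force: [-0.2, -0.4, -0.5]
width: 12.5
grasp_force: 30.0
```

```bash
python3 -m creep '[{"translation":[0,0,0.5],"angular":[0,0,0],"jaw":0.05},{"translation":[0,0,1],"angular":[0,0,0],"jaw":0.05},{"translation":[0,0,1.4],"angular":[0,0,0],"jaw":0.05},{"translation":[0,0,1.4],"angular":[0,0,0],"jaw":0.05},{"translation":[0,0,1.4],"angular":[0,0,0],"jaw":0.05},{"translation":[0,0,1.4],"angular":[0,0,0],"jaw":0.05},{"translation":[0,0,1.4],"angular":[0,0,0],"jaw":0.05},{"translation":[0,0,1.4],"angular":[0,0,0],"jaw":0.05}]'
```

```text
t: 28.0
ee_pos: [580.3, 283.5, 88.1]
orientation: [-3.142, -0.003, -0.0]
ft_force: [0.3, -0.2, -1.0]
width: 12.6
grasp_force: 30.0
```

```bash
python3 -m creep '[{"translation":[0,0,0.4],"angular":[0,0,0],"jaw":0.05},{"translation":[0,0,0.8],"angular":[0,0,0],"jaw":0.05},{"translation":[0,0,1.2],"angular":[0,0,0],"jaw":0.05},{"translation":[0,0,1.2],"angular":[0,0,0],"jaw":0.05},{"translation":[0,0,1.2],"angular":[0,0,0],"jaw":0.05},{"translation":[0,0,1.2],"angular":[0,0,0],"jaw":0.05},{"translation":[0,0,1.2],"angular":[0,0,0],"jaw":0.05},{"translation":[0,0,1.2],"angular":[0,0,0],"jaw":0.05}]'
```

```text
t: 29.0
ee_pos: [580.6, 283.5, 87.7]
orientation: [-3.141, -0.003, -0.001]
ft_force: [-0.8, -1.0, 6.4]
width: 12.5
grasp_force: 30.0
```

Contact at +6 N. Release, lift, and go back over the handle.

```bash
python3 -m creep '[{"translation":[0,0,0],"angular":[0,0,0],"jaw":0.4},{"translation":[0,0,0],"angular":[0,0,0],"jaw":0.4},{"translation":[0,0,0],"angular":[0,0,0],"jaw":0.4},{"translation":[0,0,0],"angular":[0,0,0],"jaw":0.4},{"translation":[0,0,-25],"angular":[0,0,0],"jaw":0.4},{"translation":[0,0,-60],"angular":[0,0,0],"jaw":0.4},{"translation":[0,0,-110],"angular":[0,0,0],"jaw":0.4},{"translation":[0,0,-145],"angular":[0,0,0],"jaw":0.4}]'
python3 - <<'E'
from h import *
im=ctrl.get_image("wrist");save(im,"w8.png")
go([447.5,196,232],0)
E
```

```text
t: 30.0
ee_pos: [580.8, 283.7, 234.1]
orientation: [-3.141, -0.003, -0.003]
ft_force: [0.9, -0.2, -0.3]
width: 35.0
grasp_force: 0.0
GO [-135.5   88.5    5.5] [ 0.003 -0.009 -1.569] yaw0 -89.9 q [0.44 0.44 1.57 0.   1.13 2.01] t 30.05
```

View pics/w8.png

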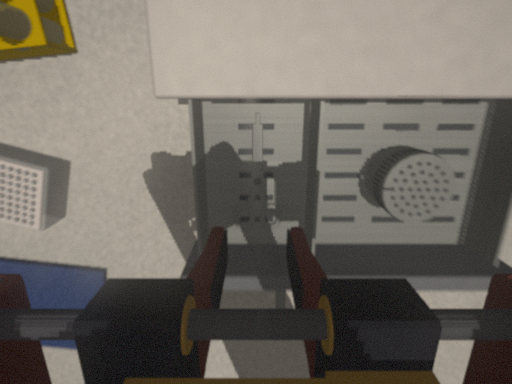

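The scissors lie flat at u≈257 in the middle of the narrow bay, and the cover stands at (418, 185) in the wide bay. Now back to the handle.

```bash
python3 -m creep '[{"translation":[-134,88,0],"angular":[0,0,-1.57],"jaw":0.4},{"translation":[-134,88,0],"angular":[0,0,-1.57],"jaw":0.4},{"translation":[-134,88,0],"angular":[0,0,-1.57],"jaw":0.4},{"translation":[-134,88,0],"angular":[0,0,-1.57],"jaw":0.4},{"translation":[-134,88,0],"angular":[0,0,-1.57],"jaw":0.4},{"translation":[-134,88,0],"angular":[0,0,-1.57],"jaw":0.4},{"translation":[-134,88,0],"angular":[0,0,-1.57],"jaw":0.4},{"translation":[-134,88,0],"angular":[0,0,-1.57],"jaw":0.4}]'; python3 -c "
from h import *
go([447.5,196,115],0)"
```

```text
t: 31.05
ee_pos: [446.4, 195.2, 231.7]
orientation: [-2.29, -2.151, 0.0]
ft_force: [-0.1, 0.3, -0.3]
width: 35.1
grasp_force: 0.0
GO [  0.8   1.1 116.7] [-0.     0.    -0.063] yaw0 -3.6 q [ 0.39  0.21  1.92 -0.    1.01  0.45] t 31.05
```

```bash
python3 -m creep '[{"translation":[1,1,0],"angular":[0,0,-0.063],"jaw":0.4},{"translation":[1,1,40],"angular":[0,0,-0.063],"jaw":0.4},{"translation":[1,1,80],"angular":[0,0,-0.063],"jaw":0.4},{"translation":[1,1,108],"angular":[0,0,-0.063],"jaw":0.4},{"translation":[1,1,117],"angular":[0,0,-0.063],"jaw":0.4},{"translation":[1,1,117],"angular":[0,0,-0.063],"jaw":0},{"translation":[1,1,117],"angular":[0,0,-0.063],"jaw":0},{"translation":[1,1,117],"angular":[0,0,-0.063],"jaw":0}]'
python3 -m creep '[{"translation":[0,0,0],"angular":[0,0,0],"jaw":0},{"translation":[0,0,0],"angular":[0,0,0],"jaw":0},{"translation":[0,2,0],"angular":[0,0,0],"jaw":0},{"translation":[0,6,0],"angular":[0,0,0],"jaw":0},{"translation":[0,12,0],"angular":[0,0,0],"jaw":0},{"translation":[0,20,0],"angular":[0,0,0],"jaw":0},{"translation":[0,28,0],"angular":[0,0,0],"jaw":0},{"translation":[0,36,0],"angular":[0,0,0],"jaw":0}]'
```

```text
t: 32.05
ee_pos: [448.3, 196.5, 115.9]
orientation: [2.227, 2.214, 0.003]
ft_force: [0.1, 0.8, 3.2]
width: 9.5
grasp_force: 30.1
t: 33.05
ee_pos: [484.1, 196.5, 115.9]
orientation: [2.228, 2.215, 0.002]
ft_force: [-2.8, 1.5, 8.9]
width: 9.3
grasp_force: 30.0
```

```bash
python3 -m creep '[{"translation":[0,8,0],"angular":[0,0,0],"jaw":0},{"translation":[0,16,0],"angular":[0,0,0],"jaw":0},{"translation":[0,25,0],"angular":[0,0,0],"jaw":0},{"translation":[0,34,0],"angular":[0,0,0],"jaw":0},{"translation":[0,43,0],"angular":[0,0,0],"jaw":0},{"translation":[0,52,0],"angular":[0,0,0],"jaw":0},{"translation":[0,60,0],"angular":[0,0,0],"jaw":0},{"translation":[0,68,0],"angular":[0,0,0],"jaw":0}]'
python3 -m creep '[{"translation":[0,8,0],"angular":[0,0,0],"jaw":0},{"translation":[0,16,0],"angular":[0,0,0],"jaw":0},{"translation":[0,24,0],"angular":[0,0,0],"jaw":0},{"translation":[0,31,0],"angular":[0,0,0],"jaw":0},{"translation":[0,37,0],"angular":[0,0,0],"jaw":0},{"translation":[0,42,0],"angular":[0,0,0],"jaw":0},{"translation":[0,45,0],"angular":[0,0,0],"jaw":0},{"translation":[0,47,0],"angular":[0,0,0],"jaw":0}]'
```

```text
t: 34.05
ee_pos: [552.1, 196.6, 115.9]
orientation: [-2.228, -2.214, -0.003]
ft_force: [-3.3, 5.2, 6.0]
width: 9.2
grasp_force: 30.0
t: 35.05
ee_pos: [599.0, 196.6, 116.0]
orientation: [-2.228, -2.214, -0.004]
ft_force: [-1.6, 5.1, 5.3]
width: 9.3
grasp_force: 30.0
```

Small steps until the stop shows in the force.

```bash
python3 -m creep '[{"translation":[0,1,0],"angular":[0,0,0],"jaw":0},{"translation":[0,2,0],"angular":[0,0,0],"jaw":0},{"translation":[0,3,0],"angular":[0,0,0],"jaw":0},{"translation":[0,4,0],"angular":[0,0,0],"jaw":0},{"translation":[0,4.5,0],"angular":[0,0,0],"jaw":0},{"translation":[0,5,0],"angular":[0,0,0],"jaw":0},{"translation":[0,5.5,0],"angular":[0,0,0],"jaw":0},{"translation":[0,6,0],"angular":[0,0,0],"jaw":0}]'
```

```text
t: 36.05
ee_pos: [604.8, 196.7, 116.0]
orientation: [-2.228, -2.214, -0.004]
ft_force: [-1.9, 5.3, 5.5]
width: 9.0
grasp_force: 30.0
```

```bash
python3 -m creep '[{"translation":[0,0.5,0],"angular":[0,0,0],"jaw":0},{"translation":[0,1,0],"angular":[0,0,0],"jaw":0},{"translation":[0,1.5,0],"angular":[0,0,0],"jaw":0},{"translation":[0,2,0],"angular":[0,0,0],"jaw":0},{"translation":[0,2.5,0],"angular":[0,0,0],"jaw":0},{"translation":[0,3,0],"angular":[0,0,0],"jaw":0},{"translation":[0,3,0],"angular":[0,0,0],"jaw":0},{"translation":[0,3,0],"angular":[0,0,0],"jaw":0}]'
```

```text
t: 37.05
ee_pos: [605.6, 196.7, 115.9]
orientation: [-2.226, -2.212, 0.002]
ft_force: [-10.0, 5.8, 10.8]
width: 9.1
grasp_force: 30.0
```

```bash
python3 -m creep '[{"translation":[0,0.5,0],"angular":[0,0,0],"jaw":0},{"translation":[0,1,0],"angular":[0,0,0],"jaw":0},{"translation":[0,1,0],"angular":[0,0,0],"jaw":0},{"translation":[0,1,0],"angular":[0,0,0],"jaw":0},{"translation":[0,0,0],"angular":[0,0,0],"jaw":0},{"translation":[0,-0.5,0],"angular":[0,0,0],"jaw":0},{"translation":[0,-0.5,0],"angular":[0,0,0],"jaw":0},{"translation":[0,-0.5,0],"angular":[0,0,0],"jaw":0}]'
python3 -m creep '[{"translation":[0,0,0],"angular":[0,0,0],"jaw":0.35},{"translation":[0,0,0],"angular":[0,0,0],"jaw":0.35},{"translation":[0,0,0],"angular":[0,0,0],"jaw":0.35},{"translation":[0,0,0],"angular":[0,0,0],"jaw":0.35},{"translation":[0,0,-30],"angular":[0,0,0],"jaw":0.35},{"translation":[0,0,-80],"angular":[0,0,0],"jaw":0.35},{"translation":[0,-60,-110],"angular":[0,0,0],"jaw":0.35},{"translation":[0,-120,-110],"angular":[0,0,0],"jaw":0.35}]'
python3 - <<'E'
from h import *
a=ctrl.get_image("top");save(a,"t9.png",(90,40,450,280),2.2)
E
```

```text
t: 38.05
ee_pos: [605.6, 196.6, 115.9]
orientation: [-2.226, -2.213, 0.001]
ft_force: [-7.6, 6.1, 9.0]
width: 9.1
grasp_force: 30.0
t: 39.05
ee_pos: [489.3, 196.3, 227.0]
orientation: [2.228, 2.212, 0.007]
ft_force: [-0.8, 0.5, 0.6]
width: 30.6
grasp_force: 0.0
```

View pics/t9.png

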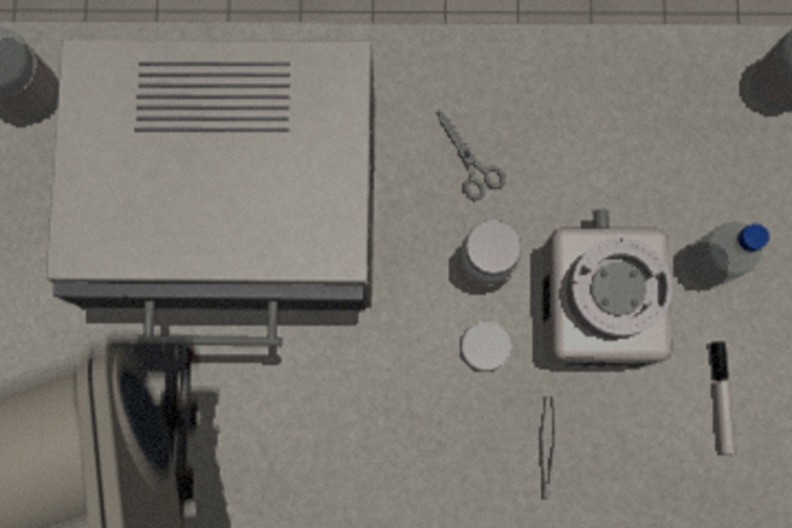

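The drawer is flush with the cabinet, with the panel at v≈293 and no gap. The holder is empty at (620, 288), and the forceps, marker, dish, jar and flask are where they were. The gripper is clear, so I hand in.

```bash
python3 -c "
from workcell import ctrl; print(ctrl.close_job())"
```

```text
the job is handed in; nothing more can be done
None
```

The job is handed in at about 39 s: the cover stands pierced side up in the wide bay, the scissors lie flat in the narrow bay, the drawer is pushed home to its stop, and the forceps, marker, dish, jar and flask look unmoved in the last top view.

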